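# Mount a roller between bench centres and turn its line up

## Task

Move the metal roller from its vee blocks onto the two loading rests of the bench centre, and slide the tailstock up by its black knob until both centres are pressed firmly into the roller's ends and lift it off the rests. Then turn the roller between the centres until its red line faces straight up, ready for the runout check. Leave the other things on the bench alone.

Things in the scene. Friction and masses are not known exactly. Their poses are not given: they have to be found in the camera images.
- roller: Loose aluminium roller, 160 mm long, about 0.3 kg: body 38 mm in diameter and 88 mm long, at each end a journal 24 mm in diameter and 36 mm long. Both ends are alike: mount it either way round. Origin at its middle on the axis; y runs along it, z from the axis to the red line. It starts level on the vee blocks, axis 78 mm up, the line about 60 degrees away from straight up.
- line (a point): Middle of the thin red line painted along the roller's body, on its surface 19 mm from the axis.
- roller_end_a (a point): Centre of one end face of the roller (80 mm along its +y), where a 12 mm wide centre bore opens.
- roller_end_b (a point): Centre of the other end face (80 mm along its -y), with the same bore.
- vee_stand: Fixed dark plate 78 x 150 x 12 mm with two steel vee blocks (47 mm wide, 18 mm thick, centres 120 mm apart along its y) that carry the roller by its journals. Origin under its centre at bench height; y along the roller.
- bench_centre: Fixed grey-green bench centre, 100 x 366 mm, bed 34 mm high. Origin at bench height under the middle of a mounted roller; y runs along the centre line (115 mm up) from the tailstock on the left to the fixed headstock on the right (y = 97 to 137 mm, 143 mm high). Rests: two open steel vees 8 mm thick at y = +54 and -70 mm, tops 113 mm up. A dial gauge (up to 192 mm) is parked behind the headstock.
- loading_point (a point): Where the middle of the roller (on its axis) goes when it is laid on the rests, within 5 mm along y: 112 mm up, 3 mm below the centre line and 15 mm to the tailstock side of home (y = -15 mm of bench_centre), so that it clears the headstock cone. The closing tailstock pushes the roller along to the headstock, and both 60 degree cones lift it to the centre line, its middle at y = 0.
- headstock_point (a point): Where the roller's end face sits on the headstock cone when mounted (y = +80 mm of bench_centre, 115 mm up); the cone's tip is 9 mm nearer the tailstock. A grey tubular guard rail, 215 mm high, is screwed to the bench to the right of the headstock: pass above it.
- tailstock (a joint): Slide of the tailstock in m: 0 fully back, growing toward the headstock, about 0.045 with a roller mounted. It stays where it is left. It takes about 6 N to slide and up to 15 N while the cones lift the roller, then the load rises steeply: stop at 15 to 20 N. The cones then hold the roller in any angle by light friction; gripped round its body it can be turned.
- tailstock_point (a point): Where the roller's end face sits on the tailstock cone when mounted (80 mm from home at joint 0.045); the cone's tip is 9 mm nearer the headstock. Moves with the tailstock.
- tailstock_knob (a point): Middle of the tailstock's black knob: upright, 24 mm in diameter, 20 mm high, 175 mm above the bench, on a thin stem on top of the tailstock (143 mm high, 56 mm wide, 44 mm along y). Moves with the tailstock.
- wash_bottle: White squeeze bottle with a red bent spout, 206 mm high, standing at the back right; a bystander, to be left alone. Origin at bench height under it.
- tape: Roll of green tape lying, 72 mm across; a bystander, to be left alone. Origin at bench height under it.
- timer: Small white digital timer, 66 x 66 x 20 mm, at the back; a bystander, to be left alone. Origin at bench height under it.

How it is judged:
By the outcome, as a careful person would: the job done as asked, in the order asked, and still so for the second after the job is handed in, with the robot touching nothing.
It also fails if it takes over 64 s, if anything falls off the work surface, if the arm or the gripper's body presses on something with over 40 N, if the wrist force passes 120 N, or if a joint passes its speed limit or range.

## Robot

A 6-joint arm with a two-finger parallel gripper is mounted at the origin on a cart in front of the work surface, level with it; the furniture and walls round the work are solid. World frame = base frame: x ahead of the robot, y to its left, z up, the work surface at z = 0. Lengths are in m, angles in rad, forces in N, time in s.
With the tool pointing down it reaches from about 0.25 to 0.725 m from the base axis. Payload 4 kg.
Tool frame: the origin (TCP) lies between the finger pads; the fingertips stand 8 mm ahead of it and the grasp point (between the pads) lies 11 mm behind it (bot.tip_reach is the distance from the TCP to the fingertips, in m); z points along the fingers, y is the line along which they close (so a half turn about z gives the same grasp; the last joint's range is limited). The gripper opens to 85 mm and grips with 20 to 120 N. Pads are 22 mm wide; open, the fingers measure 114 mm over their backs; the gripper's body (76 mm by 85 mm) begins 54 mm behind the grasp point. The pads swing forward as they close: fully open they stand 13 mm farther back than shut.
Start: joints at [0, 0.241, 0.005, 1.335, 0, 1.571], TCP at [0.5, -0, 0.239] pointing down, gripper open.
Joint ranges: [-2.72, 2.72], [-1.05, 1.87], [-1.09, 1.28], [-1.99, 2.15], [-1.42, 1.44], [-3.14, 3.14]. Speed limits (rad/s): [2.79, 2.79, 3.14, 3.14, 3.14, 3.14].

## Interface

Orientations are given as a unit quaternion [x, y, z, w].
In Python, from workcell import bot gives the robot as it stands.
- The arm moves only by the tool move_arm, never from a script. Its argument "deltas" is a list of rows, each a list of 7 numbers: the opening, from 0 (shut) to 1 (fully open), then the shift along the tool's x, y, z in mm, then the turn, a rotation vector about the tool's x, y, z in degrees. In form: [[gripper, tx, ty, tz, ax, ay, az], ...]. A call has 1 to 10 rows; each row shifts and turns the commanded pose from where the row before left it, along the tool's axes as they then stand; what a row does not reach is not made up. A row lasts 1/12 s, in which the tool goes at most 41.7 mm and 7.16 degrees, less where a joint would pass 70% of its speed; a pose out of reach is approached as far as the arm can. A call is refused whole if a number of a shift passes 41.7 or a number of a turn 7.16, either way. A call with a gripper value outside its range is refused whole. The fingers move at their own pace and stop on an object; the grip force is fixed at half the most. Time passes only in rows, so rows that do not move let the fingers close. It gives the time, the measured TCP pose, the force, the opening and the grip force at its end, in the units of the state.
- bot.get_obs(): the state, without advancing time (a new reading comes with each control period).
- bot.camera(name): name is "scene" or "side" or "wrist"; returns the picture (400x640x3 uint8, blue, green, red); there is no depth.
- bot.calibration(name): a dict with "K" (3x3 intrinsics, pixels), "dist_coeffs" ([k1, k2, p1, p2, k3] as OpenCV has them; the pictures are not rectified), "position" and "orientation" of the camera in the world. Camera axes: x right, y down, z forward; pixel columns grow to the right and rows downward; lengths in m; the calibration is good to about 2 mm. A picture is of the moment at which its call begins: read the wrist's pose just before it. calibration takes no time and is no camera call; for the wrist camera it gives the pose at the moment of the call.
- bot.job_done(): hands the job in; it is judged then, once.
Trained networks look in the newest picture that a camera, given by its name, has taken for a name from the list of things; names that differ only in an ending like _2 or _b are one class to them, and where a whole thing is asked for, a point or a joint stands for the part that bears it (a point fixed in the world has none). Each returns a list of dicts, best first, with "conf" (0 to 1); they miss things now and then, are a little off and sometimes report something else, mostly with a low value. They report only what shows in the picture. A call takes as long as a camera call.
- bot.outline_of(query, camera): "pixels" (400x640 bool, what is visible of it) and "rect" ([left, top, width, height] in pixels, round what is visible of it).
The state is a dict: "clock": time; "joint_pos": joint angles; "joint_vel": joint speeds; "tau": joint torques, N m; "eef_pos": TCP position; "tool_rot": TCP orientation; "ft_force": force on the tool from outside, world axes, zero at the start; "ft_torque": the same for the moment, N m; "grip_width": finger opening in m; "grasp_force": force on a finger pad.
Only numpy, scipy, OpenCV 4.12 (cv2) and the standard library are available. Lean on these libraries where they do the work, as an engineer would, in place of code of your own. Each camera call takes 0.05 s, during which the arm holds its last target. There are 200 camera calls.

## Working session

There is one attempt and no reset: what is moved stays moved. The work goes in short steps, Python scripts to look and compute and a tool call to move; the robot and the scene stay as the last step left them, time stands still between calls to the robot, and variables do not carry over. Pictures are saved under pics/ and viewed, at most 10 in all, crops included, and the job is handed in when it is done.

Besides the shell and the picture viewer there is one more tool, called in YAML: its name, and indented under it one key for each argument. move_arm: Moves the arm, as the interface text tells. Its arguments: {"type":"object","properties":{"deltas":{"type":"array","items":{"type":"array","items":{"type":"number"}}}},"required":["deltas"]}

```bash
ls; mkdir -p pics
cat > h.py <<'E'
import numpy as np, cv2
from scipy.spatial.transform import Rotation as R
from workcell import bot
def ray(c,px):
    K=np.array(c["K"]);d=np.array(c["dist_coeffs"])
    u=cv2.undistortPoints(np.array(px,float).reshape(-1,1,2),K,d)[:,0]
    r=np.c_[u,np.ones(len(u))]@R.from_quat(c["orientation"]).as_matrix().T
    return np.array(c["position"]),r
def atz(c,px,z):
    p,r=ray(c,px); return p+r*((z-p[2])/r[:,2])[:,None]
def proj(c,P):
    Rm=R.from_quat(c["orientation"]).as_matrix().T
    rv=cv2.Rodrigues(Rm)[0]; t=-Rm@np.array(c["position"])
    return cv2.projectPoints(np.array(P,float).reshape(-1,1,3),rv,t,np.array(c["K"]),np.array(c["dist_coeffs"]))[0][:,0]
E
python3 - <<'E'
from h import *
for n in ["scene","side","wrist"]:
    im=bot.camera(n); cv2.imwrite(f"pics/{n}0.png",im)
    c=bot.calibration(n); print(n,c["position"],c["orientation"],np.array(c["K"])[0,0])
    for q in ["roller","vee_stand","bench_centre","tailstock","wash_bottle","tailstock_knob"]:
        o=bot.outline_of(q,n)
        print(q,[(round(a["conf"],2),a["rect"]) for a in o[:2]])
print(bot.get_obs())
E
```

```text
pics
scene [-0.41837109  0.65230712  0.70094286] [-0.39440471  0.7470752  -0.47689099  0.24269027] 461.5952634519444
roller [(0.61, [222.0, 244.6, 41.5, 42.9])]
vee_stand [(0.68, [290.5, 173.2, 114.8, 92.7]), (0.64, [220.4, 253.0, 52.6, 57.8])]
bench_centre [(0.98, [286.0, 170.4, 120.8, 96.4])]
tailstock [(0.85, [298.1, 195.3, 28.7, 57.6])]
wash_bottle [(0.53, [388.9, 156.1, 14.2, 33.6])]
tailstock_knob [(0.97, [296.1, 191.0, 28.3, 63.1])]
side [0.26615459 1.00619197 0.61136684] [-0.09416082  0.83641405 -0.53504287  0.07262516] 429.13704440143266
roller [(0.73, [297.4, 250.0, 38.0, 46.5])]
vee_stand [(0.62, [290.3, 147.0, 71.2, 108.1]), (0.61, [290.4, 259.6, 57.5, 62.4])]
bench_centre [(0.8, [293.7, 147.5, 65.7, 107.6])]
tailstock [(0.77, [295.3, 183.3, 35.5, 61.3])]
wash_bottle [(0.76, [300.0, 144.0, 21.4, 41.0]), (0.51, [297.4, 248.5, 37.2, 48.8])]
tailstock_knob [(0.94, [297.7, 183.8, 32.6, 61.0])]
wrist [0.49955197 0.07530889 0.37378417] [ 9.88520428e-01 -4.90915030e-04  3.52139992e-04  1.51086062e-01] 304.71335974096013
roller []
vee_stand [(0.66, [294.6, 93.8, 105.1, 259.6])]
b
[... 189 characters left out ...]
s': array([4.56819423e-05, 2.40555080e-01, 5.01229313e-03, 1.33520769e+00,
       2.51963406e-05, 1.57077081e+00]), 'joint_vel': array([ 7.63567638e-05, -6.65026766e-04,  1.22298009e-03, -9.42191759e-04,
       -5.57360858e-04,  4.38069549e-04]), 'tau': array([-1.20040117e-03, -3.72218442e+01,  2.52696633e+01,  1.25020320e-03,
       -7.36794937e-05, -2.82984490e-05]), 'eef_pos': array([5.00002417e-01, 3.02866003e-05, 2.39333626e-01]), 'tool_rot': array([7.07081609e-01, 7.07131952e-01, 2.51172583e-05, 7.30042804e-06]), 'ft_force': array([-1.08741133,  0.13626353,  0.84850127]), 'ft_torque': array([-0.03161823,  0.0245057 , -0.01346664]), 'grasp_force': 0.0, 'grip_width': 0.08534432049624142}
```

Run:
```python
import cv2,numpy as np
a=cv2.imread("pics/scene0.png")[140:330,200:450];b=cv2.imread("pics/side0.png")[130:340,240:410]
a=cv2.resize(a,None,fx=1.8*1.0,fy=1.8,interpolation=2);b=cv2.resize(b,(0,0),fx=2.0,fy=2.0,interpolation=2)
m=np.zeros((420,a.shape[1]+b.shape[1],3),np.uint8);m[:a.shape[0],:a.shape[1]]=a;m[:b.shape[0],a.shape[1]:]=b
cv2.imwrite("pics/ab.png",m);print(m.shape)
```

```text
(420, 790, 3)
```

View pics/ab.png

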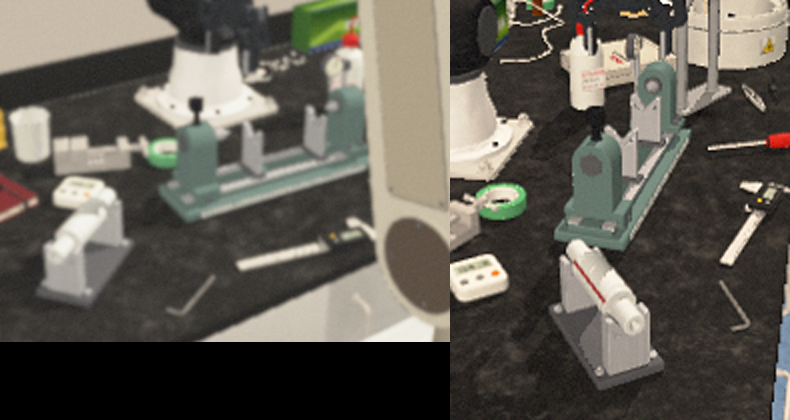

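View pics/wrist0.png

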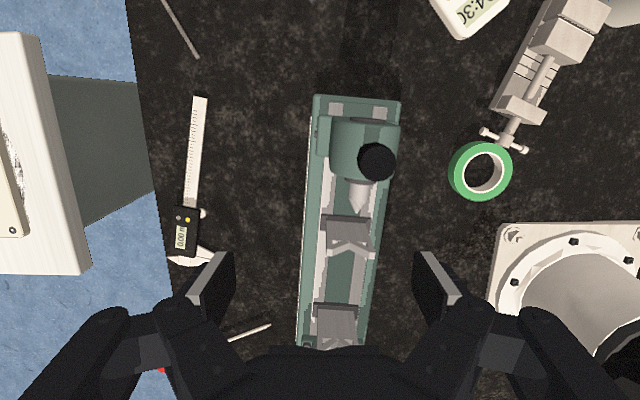

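Run:
```python
from h import *
for n,px in [("scene",[(242,266),(310,222)]),("side",[(316,273)])]:
    print(n,atz(bot.calibration(n),px,0.078))
c=bot.calibration("wrist")
print("knob",atz(c,[(377,162)],0.185),"tape",atz(c,[(480,171)],0.02),"tail cone tip",atz(c,[(362,214)],.115))
print("vees",atz(c,[(347,236),(336,318)],.113), "bed far edge",atz(c,[(314,95),(401,101)],.03), "bigbase",atz(c,[(500,300)],.02))
```

```text
scene [[0.46791223 0.27293551 0.078     ]
 [0.56833063 0.01083047 0.078     ]]
side [[0.46833725 0.2692322  0.078     ]]
knob [[0.5334196  0.03917139 0.185     ]] tape [[ 0.68733028 -0.0030995   0.02      ]] tail cone tip [[ 0.53481696 -0.0219192   0.115     ]]
vees [[ 0.52188274 -0.04459547  0.113     ]
 [ 0.51273832 -0.13704138  0.113     ]] bed far edge [[0.4899232  0.0824299  0.03      ]
 [0.58396423 0.07638275 0.03      ]] bigbase [[ 0.74458175 -0.185336    0.02      ]]
```

move_arm:
  deltas:
    - [1, 35, -5, 0, 0, 0, 0]
    - [1, 35, -5, 0, 0, 0, 0]
    - [1, 35, -5, 0, 0, 0, 0]
    - [1, 35, -5, 0, 0, 0, 0]
    - [1, 35, -5, 0, 0, 0, 0]
    - [1, 35, -5, 0, 0, 0, 0]
    - [1, 20, -2, 0, 0, 0, 0]
    - [1, 0, 0, 0, 0, 0, 0]
    - [1, 0, 0, 0, 0, 0, 0]

```text
clock: 1.8
eef_pos: [0.4676, 0.2309, 0.2391]
tool_rot: [0.706, 0.708, -0.0, 0.0]
ft_force: [0.9, -0.7, 0.0]
grip_width: 0.0852
grasp_force: 0.0
```

Run:
```python
from h import *
c=bot.calibration("wrist");im=bot.camera("wrist");cv2.imwrite("pics/w1.png",im)
for q in ["roller","vee_stand"]:
    o=bot.outline_of(q,"wrist")
    for a in o[:2]:
        print(q,a["conf"],a["rect"])
    if o:
        m=o[0]["pixels"].astype(np.uint8);cs=cv2.findContours(m,0,2)[0];k=max(cs,key=cv2.contourArea)
        r=cv2.minAreaRect(k);print(r)
        z=.078 if q=="roller" else .03
        b=atz(c,cv2.boxPoints(r),z);print(b.round(4),b.mean(0))
```

```text
roller 0.62 [266.6, 72.3, 115.5, 146.6]
((323.3846130371094, 145.96493530273438), (170.40672302246094, 40.40754699707031), 52.92692565917969)
[[0.4052 0.3165 0.078 ]
 [0.4355 0.3374 0.078 ]
 [0.5366 0.2086 0.078 ]
 [0.5045 0.1816 0.078 ]] [0.47046649 0.26103371 0.078     ]
vee_stand 0.94 [262.1, 69.0, 125.7, 148.4]
((344.6413269042969, 133.41403198242188), (142.71170043945312, 28.877300262451172), 54.29330825805664)
[[0.4332 0.3245 0.03  ]
 [0.4582 0.3412 0.03  ]
 [0.5547 0.2159 0.03  ]
 [0.5283 0.1952 0.03  ]] [0.49361084 0.26917636 0.03      ]
```

View pics/w1.png

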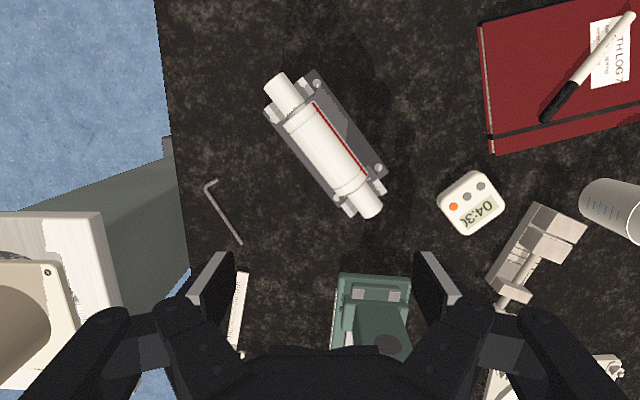

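```bash
cat >> h.py <<'E'
from scipy.optimize import minimize
def rmask(c,p,z,S=4):
    m=np.zeros((400*S,640*S),np.uint8);x,y,yaw=p
    a=np.array([-np.sin(yaw),np.cos(yaw),0]);s=np.array([np.cos(yaw),np.sin(yaw),0]);t=np.linspace(0,2*np.pi,40)
    for r,y0,y1 in [(.019,-.044,.044),(.012,-.08,-.044),(.012,.044,.08)]:
        P=[np.array([x,y,z])+a*h+r*(s*np.cos(q)+np.array([0,0,1])*np.sin(q)) for h in (y0,y1) for q in t]
        cv2.fillConvexPoly(m,cv2.convexHull((proj(c,P)*S).astype(np.int32)),1)
    return m
def fitroller(c,mask,p0,z,S=4):
    M=cv2.resize(mask.astype(np.uint8),None,fx=S,fy=S,interpolation=0)
    f=lambda p:-(rmask(c,p,z)&M).sum()/((rmask(c,p,z)|M).sum())
    r=minimize(f,p0,method="Nelder-Mead",options=dict(initial_simplex=[p0,np.add(p0,[.008,0,0]),np.add(p0,[0,.008,0]),np.add(p0,[0,0,.08])],xatol=1e-4,fatol=1e-4))
    return r.x,r.fun
E
python3 - <<'E'
from h import *
c=bot.calibration("wrist");m=bot.outline_of("roller","wrist")[0]["pixels"]
p,f=fitroller(c,m,[.47,.261,.66],.078);print(p,np.degrees(p[2]),f,m.sum())
im=cv2.imread("pics/w1.png");S=4
R_=cv2.resize(rmask(c,p,.078),(640,400),interpolation=0)
for mm,col in [(m.astype(np.uint8),(0,255,0)),(R_,(255,0,255))]:
    cv2.drawContours(im,cv2.findContours(mm,0,2)[0],-1,col,1)
cv2.imwrite("pics/w1o.png",cv2.resize(im[60:230,240:410],None,fx=3,fy=3,interpolation=0))
for n,z in [("side",.078),("scene",.078)]:
    cc=bot.calibration(n);bot.camera(n);o=bot.outline_of("roller",n)
    if o: print(n,o[0]["conf"],fitroller(cc,o[0]["pixels"],[.47,.261,.66],z))
E
```

```text
[0.49933333 0.293      0.66      ] 37.81521447863433 0.0 5450
side 0.68 (array([0.5182963 , 0.27848148, 0.7162963 ]), np.float64(0.0))
scene 0.61 (array([0.52066667, 0.301     , 0.42      ]), np.float64(0.0))h.py:25: RuntimeWarning: overflow encountered in scalar negative
  f=lambda p:-(rmask(c,p,z)&M).sum()/((rmask(c,p,z)|M).sum())
```

View pics/w1o.png

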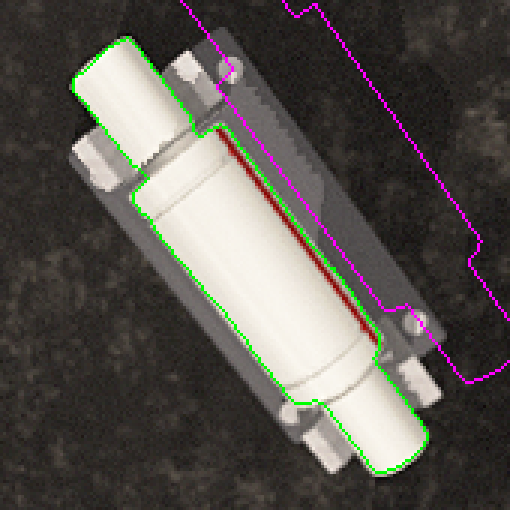

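```bash
sed -i 's/f=lambda p:-(rmask(c,p,z)&M).sum()/f=lambda p:-1.0*float((rmask(c,p,z)\&M).sum())/' h.py
python3 - <<'E'
from h import *
for n in ["wrist","side","scene"]:
    cc=bot.calibration(n);o=bot.outline_of("roller",n)
    if o: print(n,o[0]["conf"],fitroller(cc,o[0]["pixels"],[.47,.261,.66],.078))
E
```

```text
wrist 0.62 (array([0.47157342, 0.26008182, 0.65679927]), np.float64(-0.9638437891886493))
side 0.68 (array([0.46853684, 0.26569227, 0.66177454]), np.float64(-0.9169773444221394))
scene 0.61 (array([0.46779561, 0.26131451, 0.64539663]), np.float64(-0.9247284014485256))
```

move_arm:
  deltas:
    - [1, -38, 3, -10, 0, 0, 0]
    - [1, -38, 3, -10, 0, 0, 0]
    - [1, -38, 3, -10, 0, 0, 0]
    - [1, -38, 3, -10, 0, 0, 0]
    - [1, -38, 3, -10, 0, 0, 0]
    - [1, -38, 3, -10, 0, 0, 0]
    - [1, -38, 3, -10, 0, 0, 0]
    - [1, -34, 3, 0, 0, 0, 0]
    - [1, 0, 0, 0, 0, 0, 0]
    - [1, 0, 0, 0, 0, 0, 0]

```text
clock: 3.18
eef_pos: [0.4919, -0.0719, 0.3093]
tool_rot: [0.709, 0.706, 0.0, -0.0]
ft_force: [0.0, 0.5, -0.4]
grip_width: 0.0854
grasp_force: 0.0
```

Run:
```python
from h import *
c=bot.calibration("wrist");im=bot.camera("wrist");cv2.imwrite("pics/w2.png",im);print(c["position"],bot.get_obs()["eef_pos"])
for q in ["bench_centre","tailstock","tailstock_knob"]:
    for a in bot.outline_of(q,"wrist")[:2]: print(q,a["conf"],a["rect"])
cv2.imwrite("pics/w2c.png",cv2.resize(im[0:360,240:480],None,fx=1.66,fy=1.66))
```

```text
[0.49181044 0.00341623 0.44374856] [ 0.49181484 -0.07057535  0.30913232]
bench_centre 0.87 [306.0, 36.0, 89.2, 319.3]
tailstock 0.58 [323.8, 34.9, 68.9, 91.3]
tailstock_knob 0.74 [323.1, 36.1, 69.5, 85.8]
```

View pics/w2.png

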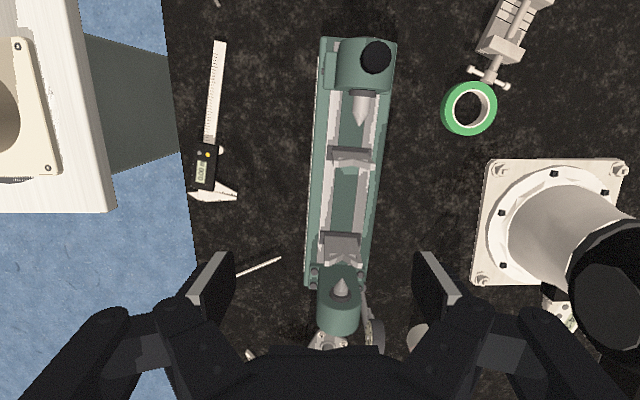

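Run:
```python
from h import *
c=bot.calibration("wrist")
t=atz(c,[(361,125),(341,276)],.115);d=t[1]-t[0];print(t,np.linalg.norm(d),np.degrees(np.arctan2(d[0],-d[1])))
k=atz(c,[(376,57)],.185)[0];print("knob",k)
u=d/np.linalg.norm(d);o=t[1]-u*.071;print("home",o,"knob along",(k-o)@u,"lat",np.cross(u,k-o))
g=np.array([u[1],-u[0],0])
# model: bed corners & rests; print pixels
def W(x,y,z):return o*[1,1,0]+u*y+g*x+[0,0,z]
print("g",g)
b=atz(c,[(304,285),(365,290),(319,38),(397,39)],.034);print("bed corners",[(round(float((p-o)@g),4),round(float((p-o)@u),4)) for p in b])
```

```text
[[ 0.5312516  -0.01681861  0.115     ]
 [ 0.51348507 -0.19842992  0.115     ]] 0.1824782620253641 -5.587307063213915
knob [0.53268535 0.04041254 0.185     ]
home [ 0.5203978  -0.12776724  0.115     ] knob along -0.1685771007109279 lat [-0.06966743  0.00681537 -0.00414522]
g [-0.99524899  0.09736242  0.        ]
bed corners [(0.045, 0.1423), (-0.0506, 0.142), (0.0544, -0.2051), (-0.0406, -0.2137)]
```

Run:
```python
import cv2
im=cv2.imread("pics/w2.png");cv2.imwrite("pics/w2z.png",cv2.resize(im[20:360,290:420],None,fx=3.4/2,fy=3.4/2,interpolation=2) if 0 else cv2.hconcat([cv2.resize(im[20:190,290:420],None,fx=3,fy=3,interpolation=2),cv2.resize(im[190:360,290:420],None,fx=3,fy=3,interpolation=2)]))
```

```text
(no output)
```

View pics/w2z.png

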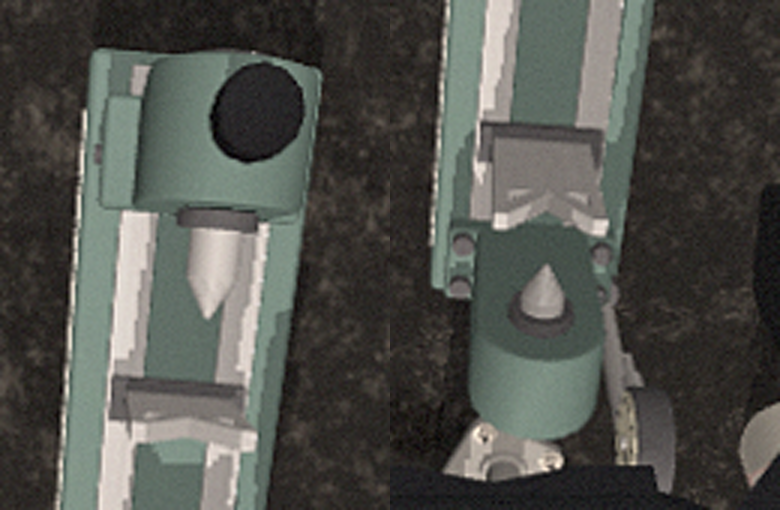

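```bash
cat > fit.py <<'E'
from h import *
import json
from scipy.optimize import least_squares
# camera pose at the w2 picture is current pose
c=bot.calibration("wrist")
pts=[((342.3,277.7),.115,0,.071),((359.3,126),.115,0,None),((350,163),.113,0,-.070),((343.5,263),.113,0,.054),
((304,285),.034,.05,None),((365,290),.034,-.05,None),((319,38),.034,.05,None),((397,40),.034,-.05,None)]
P=[atz(c,[a[0]],a[1])[0][:2] for a in pts]
def loc(p,q):
    u=np.array([np.sin(p[2]),-np.cos(p[2])]);g=np.array([u[1],-u[0]])
    return (q-p[:2])@g,(q-p[:2])@u
def f(p):
    r=[]
    for q,a in zip(P,pts):
        l,y=loc(p,q);r.append(l-a[2]); 
        if a[3] is not None:r.append(y-a[3])
    return r
s=least_squares(f,[.52,-.128,-.09]);p=s.x
print(p,np.degrees(p[2]));
for q,a in zip(P,pts):print(np.round(np.array(loc(p,q))*1000,1),a[2:])
print("knob",loc(p,atz(c,[(375.5,57.3)],.185)[0][:2]))
json.dump(list(p),open("bench.json","w"))
E
python3 fit.py
```

```text
[ 0.51939354 -0.12848338 -0.06940866] -3.9768233372105186
[-0.8 72.5] (0, 0.071)
[  -2.4 -111.1] (0, None)
[  3.4 -70.6] (0, -0.07)
[-0.6 53.1] (0, 0.054)
[ 48.  140.2] (0.05, None)
[-47.6 142.6] (-0.05, None)
[  47.7 -207.3] (0.05, None)
[ -47.7 -212.1] (-0.05, None)
knob (np.float64(-0.0011804167484496966), np.float64(-0.1691644431528341))
```

move_arm:
  deltas:
    - [1, 37, -2, 9, 0, 0, 0]
    - [1, 37, -2, 9, 0, 0, 0]
    - [1, 37, -2, 9, 0, 0, 0]
    - [1, 37, -2, 9, 0, 0, 0]
    - [1, 37, -2, 9, 0, 0, 0]
    - [1, 37, -2, 9, 0, 0, 0]
    - [1, 37, -2, 9, 0, 0, 0]
    - [1, 37, -3, 9, 0, 0, 0]
    - [1, 35, -3, 9, 0, 0, 0]

```text
clock: 4.13
eef_pos: [0.4705, 0.2644, 0.2279]
tool_rot: [0.706, 0.708, 0.0, -0.0]
ft_force: [0.9, 0.2, 0.3]
grip_width: 0.0855
grasp_force: 0.0
```

move_arm:
  deltas:
    - [1, 0, 0, 10, 0, 0, -6.25]
    - [1, 0, 0, 10, 0, 0, -6.25]
    - [1, 0, 0, 10, 0, 0, -6.25]
    - [1, 0, 0, 0, 0, 0, -6.25]
    - [1, 0, 0, 0, 0, 0, -6.25]
    - [1, 0, 0, 0, 0, 0, -6.25]
    - [1, 0, 0, 0, 0, 0, 0]
    - [1, 0, 0, 0, 0, 0, 0]

```text
clock: 4.8
eef_pos: [0.4712, 0.2621, 0.1982]
tool_rot: [0.443, 0.897, -0.0, -0.0]
ft_force: [-0.4, -0.2, -0.4]
grip_width: 0.0852
grasp_force: 0.0
```

```bash
cat >> h.py <<'E'
def goto(goal,yaw=None,tilt=None):
    o=bot.get_obs();T=R.from_quat(o["tool_rot"]);M=T.as_matrix()
    print("eef",o["eef_pos"].round(4),"toolx yaw",np.degrees(np.arctan2(-M[0,0],M[1,0])).round(2),"tilt z",M[:,2].round(3),
      "F",o["ft_force"].round(1),"w",round(o["grip_width"],4),"gf",round(o["grasp_force"],1),"t",round(o["clock"],2))
    print("delta tool mm",(M.T@(np.array(goal)-o["eef_pos"])*1000).round(1), "rot z deg",None if yaw is None else round(-(yaw-np.degrees(np.arctan2(-M[0,0],M[1,0]))),2))
E
python3 - <<'E'
from h import *
goto([.471,.261,.065],37.5)
c=bot.calibration("wrist");bot.camera("wrist")
o=bot.outline_of("roller","wrist")
if o: print(o[0]["conf"],fitroller(c,o[0]["pixels"],[.47,.261,.66],.078))
E
```

```text
eef [0.4712 0.2621 0.1982] toolx yaw 37.47 tilt z [-0. -0. -1.] F [-0.4 -0.2 -0.4] w 0.0852 gf 0.0 t 4.8
delta tool mm [ -0.7  -0.8 133.2] rot z deg -0.03
0.81 (array([0.47067044, 0.2617572 , 0.65979099]), np.float64(-0.9554566524159964))
```

move_arm:
  deltas:
    - [1, -1, -1, 36, 0, 0, 0]
    - [1, 0, 0, 36, 0, 0, 0]
    - [1, 0, 0, 32, 0, 0, 0]
    - [1, 0, 0, 20, 0, 0, 0]
    - [1, 0, 0, 9, 0, 0, 0]
    - [1, 0, 0, 0, 0, 0, 0]

```text
clock: 5.4
eef_pos: [0.4701, 0.2588, 0.0631]
tool_rot: [0.443, 0.897, -0.002, -0.001]
ft_force: [0.3, -0.2, -0.1]
grip_width: 0.0855
grasp_force: 0.0
```

move_arm:
  deltas:
    - [0, 0, 0, 0, 0, 0, 0]
    - [0, 0, 0, 0, 0, 0, 0]
    - [0, 0, 0, 0, 0, 0, 0]
    - [0, 0, 0, 0, 0, 0, 0]
    - [0, 0, 0, 0, 0, 0, 0]
    - [0, 0, 0, 0, 0, 0, 0]
    - [0, 0, 0, 0, 0, 0, 0]
    - [0, 0, 0, 0, 0, 0, 0]

```text
clock: 6.07
eef_pos: [0.4727, 0.26, 0.0672]
tool_rot: [0.442, 0.897, 0.001, 0.001]
ft_force: [-1.7, 0.5, 5.3]
grip_width: 0.0365
grasp_force: 59.4
```

move_arm:
  deltas:
    - [0, 0, 0, -6, 0, 0, 0]
    - [0, 0, 0, -12, 0, 0, 0]
    - [0, 0, 0, -25, 0, 0, 0]
    - [0, 0, 0, -30, 0, 0, 0]
    - [0, 0, 0, -30, 0, 0, 0]
    - [0, 0, 0, -30, 0, 0, 0]
    - [0, 0, 0, -25, 0, 0, 0]
    - [0, 0, 0, -15, 0, 0, 0]
    - [0, 0, 0, 0, 0, 0, 0]
    - [0, 0, 0, 0, 0, 0, 0]

```text
clock: 6.9
eef_pos: [0.472, 0.2597, 0.2389]
tool_rot: [0.442, 0.897, 0.001, 0.0]
ft_force: [0.2, 0.0, -4.3]
grip_width: 0.0362
grasp_force: 60.6
```

Run:
```python
from h import *
goto([.5204,-.1135,.24],-3.98)
im=bot.camera("wrist");cv2.imwrite("pics/w3.png",im)
c=bot.calibration("wrist");e=bot.get_obs()["eef_pos"]
o=bot.outline_of("roller","wrist")
if o: print(o[0]["conf"],[ (round(z,3),fitroller(c,o[0]["pixels"],[e[0],e[1],.66],z)) for z in (e[2]+.006,e[2]+.011,e[2]+.016)])
```

```text
eef [0.472  0.2597 0.2389] toolx yaw 37.49 tilt z [ 0.001  0.001 -1.   ] F [ 0.2  0.  -4.3] w 0.0362 gf 60.6 t 6.9
delta tool mm [-325.5 -188.7   -1.3] rot z deg 41.47
0.57 [(np.float64(0.243), (array([0.46852869, 0.26167531, 0.65629227]), np.float64(-0.8605049687879218))), (np.float64(0.248), (array([0.46883227, 0.26143005, 0.65653328]), np.float64(-0.8612341565137521))), (np.float64(0.253), (array([0.46892234, 0.26119598, 0.65763544]), np.float64(-0.8192564477775746)))]
```

View pics/w3.png

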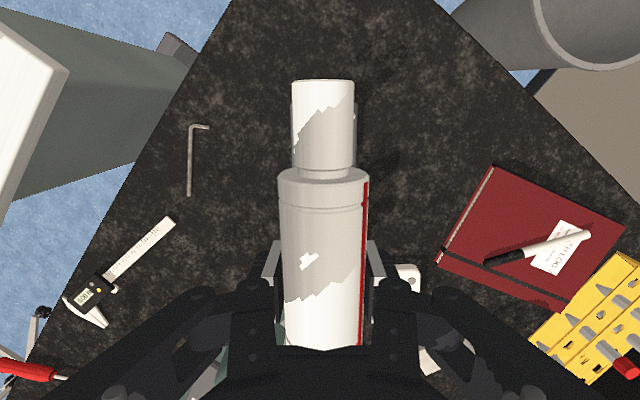

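Run:
```python
from h import *
c=bot.calibration("wrist");o=bot.get_obs();M=R.from_quat(o["tool_rot"]).as_matrix();e=o["eef_pos"]
for za in (6,11,14):
  for k in (0,4):
    P=[e+M@(np.array(q)/1000) for q in [(80+k,0,-za-12),(80+k,0,-za+12),(80+k,-12,-za),(80+k,12,-za),(44+k,0,-za-19),(30,-19,-za),(30,19,-za)]]
    print(za,k,proj(c,P).round(1).tolist())
im=cv2.imread("pics/w3.png")
print(im[72:90,323].tolist()); print(im[160:184,300].sum(1).tolist()); print(im[240,270:380].sum(1).tolist())
```

```text
6 0 [[325.6, 89.6], [325.2, 91.7], [295.4, 90.8], [355.4, 90.7], [325.6, 190.5], [282.8, 208.7], [367.7, 208.6]]
6 4 [[325.6, 77.8], [325.2, 82.0], [295.1, 80.2], [355.7, 80.1], [325.7, 180.1], [282.8, 208.7], [367.7, 208.6]]
11 0 [[325.7, 89.0], [325.3, 91.3], [294.2, 90.3], [356.7, 90.3], [325.7, 194.3], [281.3, 212.6], [369.3, 212.5]]
11 4 [[325.8, 76.8], [325.3, 81.3], [294.0, 79.3], [357.0, 79.3], [325.8, 183.5], [281.3, 212.6], [369.3, 212.5]]
14 0 [[325.8, 88.7], [325.3, 91.1], [293.5, 90.0], [357.6, 90.0], [325.8, 196.8], [280.4, 215.1], [370.4, 215.0]]
14 4 [[325.8, 76.0], [325.3, 80.8], [293.2, 78.7], [357.9, 78.7], [325.8, 185.8], [280.4, 215.1], [370.4, 215.0]]
[[42, 47, 53], [41, 43, 49], [39, 43, 43], [48, 51, 54], [44, 50, 53], [33, 38, 41], [19, 22, 26], [215, 228, 240], [194, 208, 217], [226, 235, 240], [248, 253, 254], [242, 249, 252], [243, 249, 251], [244, 249, 251], [243, 249, 251], [243, 249, 252], [243, 248, 251], [244, 249, 251]]
[500, 496, 494, 499, 490, 505, 502, 459, 407, 439, 460, 451, 447, 455, 450, 456, 442, 433, 430, 407, 412, 416, 443, 518]
[132, 120, 122, 196, 332, 298, 320, 310, 302, 299, 324, 426, 431, 444, 460, 474, 478, 454, 475, 489, 473, 476, 483, 497, 510, 518, 521, 521, 522, 533, 553, 554, 556, 575, 585, 564, 578, 575, 571, 570, 579, 570, 575, 592, 595, 593, 606, 606, 602, 610, 607, 614, 614, 624, 599, 626, 627, 622, 627, 629, 632, 629, 627, 623, 633, 633, 628, 623, 629, 628, 634, 632, 622, 625, 626, 624, 634, 620, 619, 631, 612, 605, 613, 615, 615, 608, 605, 597, 590, 595, 590, 478, 151, 187, 173, 382, 515, 271, 290, 297, 308, 305, 302, 295, 174, 124, 113, 137, 136, 115]
```

move_arm:
  deltas:
    - [0, 0, 0, 0, 0, 0, 6.9]
    - [0, 0, 0, 0, 0, 0, 6.9]
    - [0, 0, 0, 0, 0, 0, 6.9]
    - [0, 0, 0, 0, 0, 0, 6.9]
    - [0, 0, 0, 0, 0, 0, 6.9]
    - [0, 0, 0, 0, 0, 0, 6.9]
    - [0, 0, 0, 0, 0, 0, 0]

```text
clock: 7.58
eef_pos: [0.4708, 0.259, 0.236]
tool_rot: [0.731, 0.682, -0.002, -0.001]
ft_force: [-0.2, -0.6, -2.3]
grip_width: 0.0363
grasp_force: 60.7
```

move_arm:
  deltas:
    - [0, -20, 4, 0, 0, 0, 0]
    - [0, -38, 7, 0, 0, 0, 0]
    - [0, -38, 8, 0, 0, 0, 0]
    - [0, -38, 8, 0, 0, 0, 0]
    - [0, -38, 8, 0, 0, 0, 0]
    - [0, -38, 8, 0, 0, 0, 0]
    - [0, -38, 8, 0, 0, 0, 0]
    - [0, -38, 8, 0, 0, 0, 0]
    - [0, -38, 8, 0, 0, 0, 0]
    - [0, -30, 5, 0, 0, 0, 0]

```text
clock: 8.42
eef_pos: [0.519, -0.1013, 0.2368]
tool_rot: [0.73, 0.683, -0.001, -0.001]
ft_force: [1.2, 0.3, -3.3]
grip_width: 0.0362
grasp_force: 60.6
```

move_arm:
  deltas:
    - [0, -18, 2, 0, 0, 0, 0]
    - [0, 0, 0, 0, 0, 0, 0]
    - [0, 0, 0, 0, 0, 0, 0]

```text
clock: 8.67
eef_pos: [0.5195, -0.1174, 0.2368]
tool_rot: [0.731, 0.683, -0.001, -0.001]
ft_force: [-0.1, 0.4, -2.9]
grip_width: 0.0364
grasp_force: 60.6
```

Run:
```python
from h import *
goto([.5202,-.1165,.101],-3.98)
im=bot.camera("wrist");cv2.imwrite("pics/w4.png",im)
```

```text
eef [ 0.5195 -0.1174  0.2368] toolx yaw -3.91 tilt z [-0.003  0.001 -1.   ] F [-0.1  0.4 -2.9] w 0.0364 gf 60.6 t 8.67
delta tool mm [  0.9   1.  135.8] rot z deg 0.07
```

View pics/w4.png

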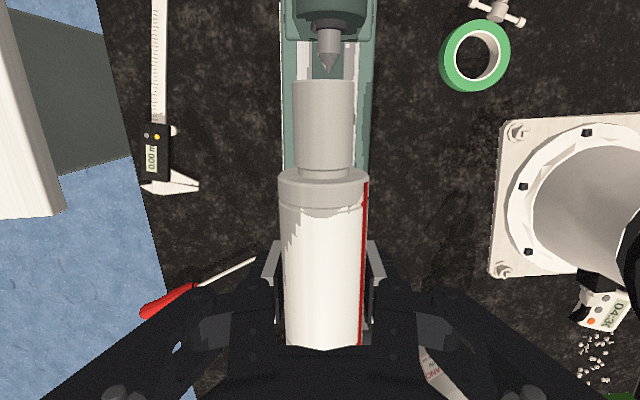

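Run:
```python
from h import *
c=bot.calibration("wrist");o=bot.get_obs();M=R.from_quat(o["tool_rot"]).as_matrix();e=o["eef_pos"]
im=cv2.imread("pics/w4.png")
for r in (60,100,140):
    print(r,im[r,274:294].sum(1).tolist(),im[r,358:382].sum(1).tolist())
P=atz(c,[(328,69)],.115);print("tip tool",((P-e)@M*1000).round(1))
P=atz(c,[(282,60),(374,60),(281,140),(371,140)],.034);print(((P-e)@M*1000).round(1))
p=[0.51939354,-0.12848338,-0.06940866]
u=np.array([np.sin(p[2]),-np.cos(p[2]),0]);h=np.array([p[0],p[1],0])
print("predicted tip px",proj(c,[h-u*.111+[0,0,.115]]), "head cone axis pt tool",(h+u*.071+[0,0,.115]-e)@M*1000)
```

```text
60 [105, 135, 127, 116, 98, 25, 652, 358, 318, 376, 424, 426, 429, 419, 429, 412, 428, 418, 424, 428] [540, 398, 403, 419, 417, 420, 429, 418, 425, 406, 424, 417, 432, 412, 393, 310, 179, 136, 160, 134, 146, 142, 152, 129]
100 [102, 103, 109, 133, 110, 81, 144, 515, 379, 327, 389, 432, 420, 433, 421, 418, 425, 432, 361, 397] [408, 406, 414, 428, 437, 378, 304, 324, 306, 315, 312, 308, 285, 242, 107, 90, 126, 135, 160, 178, 148, 146, 144, 145]
140 [123, 175, 182, 146, 104, 135, 114, 221, 499, 377, 337, 395, 439, 428, 417, 422, 415, 419, 419, 357] [420, 412, 415, 405, 331, 293, 312, 309, 312, 307, 287, 202, 106, 114, 100, 108, 152, 152, 177, 139, 128, 143, 156, 149]
tip tool [[100.1   3.6 122.1]]
[[116.7 -42.3 203.2]
 [116.6  52.  203. ]
 [ 35.2 -46.5 203.2]
 [ 35.2  52.3 202.9]]
predicted tip px [[324.95690879  70.60073953]] head cone axis pt tool [-83.07768308   0.80452795 121.92660747]
```

move_arm:
  deltas:
    - [0, 1, 1, 25, 0, 0, 1]
    - [0, 0, 1, 35, 0, 0, 0]
    - [0, 0, 0, 30, 0, 0, 0]
    - [0, 0, 0, 20, 0, 0, 0]
    - [0, 0, 0, 12, 0, 0, 0]
    - [0, 0, 0, 5, 0, 0, 0]
    - [0, 0, 0, 0, 0, 0, 0]
    - [0, 0, 0, 0, 0, 0, 0]

```text
clock: 9.38
eef_pos: [0.5224, -0.1149, 0.1117]
tool_rot: [0.736, 0.677, -0.0, -0.0]
ft_force: [0.0, -0.9, -3.5]
grip_width: 0.0363
grasp_force: 60.8
```

move_arm:
  deltas:
    - [0, 0, 0, 3, 0, 0, 0]
    - [0, 0, 0, 3, 0, 0, 0]
    - [0, 0, 0, 2, 0, 0, 0]
    - [0, 0, 0, 0, 0, 0, 0]
    - [0, 0, 0, 0, 0, 0, 0]

```text
clock: 9.8
eef_pos: [0.5223, -0.1158, 0.1033]
tool_rot: [0.737, 0.676, -0.0, -0.0]
ft_force: [-0.6, 0.4, -3.1]
grip_width: 0.0364
grasp_force: 60.8
```

Run:
```python
from h import *
goto([.5202,-.1165,.101],-3.98)
for n in ("side","scene"): cv2.imwrite(f"pics/{n}1.png",bot.camera(n))
```

```text
eef [ 0.5223 -0.1158  0.1033] toolx yaw -4.91 tilt z [-0. -0. -1.] F [-0.6  0.4 -3.1] w 0.0364 gf 60.8 t 9.8
delta tool mm [-0.9 -2.   2.3] rot z deg -0.93
```

move_arm:
  deltas:
    - [0, 0, 0, 1.5, 0, 0, 0]
    - [0, 0, 0, 1, 0, 0, 0]
    - [0, 0, 0, 0, 0, 0, 0]
    - [0, 0, 0, 0, 0, 0, 0]

```text
clock: 10.23
eef_pos: [0.5228, -0.1159, 0.1024]
tool_rot: [0.737, 0.676, 0.0, 0.001]
ft_force: [-2.8, 0.5, 5.0]
grip_width: 0.0367
grasp_force: 61.8
```

move_arm:
  deltas:
    - [0.8, 0, -1, 0, 0, 0, 0]
    - [0.8, 0, 0, 0, 0, 0, 0]
    - [0.8, 0, 0, 0, 0, 0, 0]
    - [0.8, 0, 0, 0, 0, 0, 0]
    - [0.8, 0, 0, 0, 0, 0, 0]
    - [0.8, 0, 0, 0, 0, 0, 0]

```text
clock: 10.73
eef_pos: [0.5215, -0.1156, 0.1007]
tool_rot: [0.737, 0.676, 0.0, -0.0]
ft_force: [-0.6, 0.4, 1.0]
grip_width: 0.0682
grasp_force: 0.0
```

move_arm:
  deltas:
    - [0.8, 0, 0, -10, 0, 0, 0]
    - [0.8, 0, 0, -25, 0, 0, 0]
    - [0.8, 0, 0, -35, 0, 0, 0]
    - [0.8, 0, 0, -35, 0, 0, 0]
    - [0.8, 0, 0, -30, 0, 0, 0]
    - [0.8, 0, 0, -20, 0, 0, 0]
    - [0.8, 0, 0, 0, 0, 0, 0]
    - [0.8, 0, 0, 0, 0, 0, 0]

```text
clock: 11.4
eef_pos: [0.5223, -0.1158, 0.2579]
tool_rot: [0.737, 0.676, 0.001, 0.002]
ft_force: [0.5, -0.3, -0.5]
grip_width: 0.0684
grasp_force: 0.0
```

Run:
```python
from h import *
goto([.531,.041,.164],-3.98)
c=bot.calibration("wrist");im=bot.camera("wrist");cv2.imwrite("pics/w5.png",im)
o=bot.outline_of("roller","wrist")
if o: print(o[0]["conf"],fitroller(c,o[0]["pixels"],[.52,-.1135,-.07],.112))
P=[[.5204,-.1135+s*.08,.124] for s in (-1,1)];print(proj(c,P))
```

```text
eef [ 0.5223 -0.1158  0.2579] toolx yaw -4.9 tilt z [ 0.004 -0.001 -1.   ] F [ 0.5 -0.3 -0.5] w 0.0684 gf 0.0 t 11.4
delta tool mm [157.1  -5.1  93.8] rot z deg -0.92
0.62 (array([ 0.54332404, -0.01216326,  0.16660043]), np.float64(-0.2689984452921237))
[[327.6982868  263.05991365]
 [312.03865313  93.62794434]]
```

View pics/w5.png

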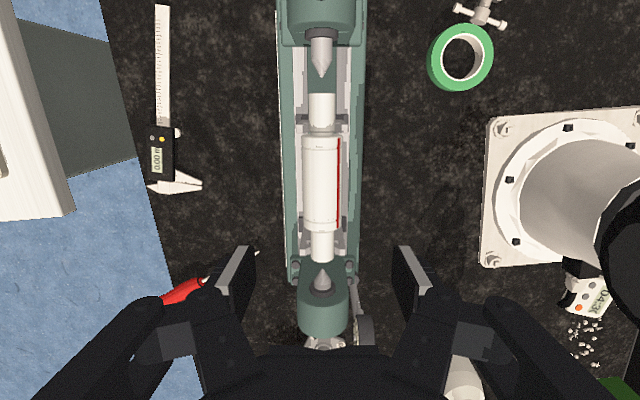

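move_arm:
  deltas:
    - [0.8, 25, -1, 0, 0, 0, 0]
    - [0.8, 38, -1, 0, 0, 0, 0]
    - [0.8, 38, -1, 0, 0, 0, 0]
    - [0.8, 35, -1, 0, 0, 0, 0]
    - [0.8, 20, 0, 0, 0, 0, 0]
    - [0.8, 0, 0, 25, 0, 0, 0]
    - [0.8, 0, 0, 0, 0, 0, 0]
    - [0.8, 0, 0, 0, 0, 0, 0]

```text
clock: 12.17
eef_pos: [0.5287, 0.0402, 0.2283]
tool_rot: [0.736, 0.676, -0.003, -0.002]
ft_force: [-0.5, 0.4, 1.1]
grip_width: 0.0685
grasp_force: 0.0
```

Run:
```python
from h import *
goto([.532,.040,.167],-3.98)
c=bot.calibration("wrist");im=bot.camera("wrist");cv2.imwrite("pics/w6.png",im)
m=(im.sum(2)<90).astype(np.uint8)
print(proj(c,[[.532,.040,.185]]))
m[:, :260]=0;m[:,380:]=0;m[345:]=0
n,l,s,ce=cv2.connectedComponentsWithStats(m)
for i in range(1,n):
    if s[i,4]>300: print(s[i],ce[i],atz(c,[ce[i]],.185))
cv2.imwrite("pics/w6c.png",im[180:400,200:440])
```

```text
eef [0.5287 0.0402 0.2283] toolx yaw -4.86 tilt z [-0.007 -0.001 -1.   ] F [-0.5  0.4  1.1] w 0.0685 gf 0.0 t 12.17
delta tool mm [ 0.2  3.7 61.2] rot z deg -0.88
[[329.42478186 226.47800219]]
[309  79  47  53 617] [327.64019449 107.14910859] [[0.53676403 0.1121448  0.185     ]]
[315 198  35  31 388] [331.1056701  209.34278351] [[0.53394823 0.05134787 0.185     ]]
```

View pics/w6c.png

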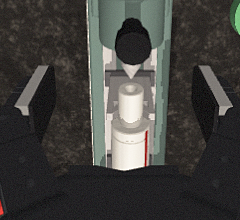

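move_arm:
  deltas:
    - [0.8, 0, 4, 12, 0, 0, 0]
    - [0.8, 0, 0, 20, 0, 0, 0]
    - [0.8, 0, 0, 18, 0, 0, 0]
    - [0.8, 0, 0, 10, 0, 0, 0]
    - [0.8, 0, 0, 0, 0, 0, 0]
    - [0.8, 0, 0, 0, 0, 0, 0]

```text
clock: 12.72
eef_pos: [0.5347, 0.0391, 0.1711]
tool_rot: [0.737, 0.676, -0.0, -0.0]
ft_force: [0.1, -1.0, -0.2]
grip_width: 0.0682
grasp_force: 0.0
```

move_arm:
  deltas:
    - [0, 0, 0, 0, 0, 0, 0]
    - [0, 0, 0, 0, 0, 0, 0]
    - [0, 0, 0, 0, 0, 0, 0]
    - [0, 0, 0, 0, 0, 0, 0]
    - [0, 0, 0, 0, 0, 0, 0]
    - [0, 0, 0, 0, 0, 0, 0]
    - [0, 0, 0, 0, 0, 0, 0]
    - [0, 0, 0, 0, 0, 0, 0]
    - [0, 0, 0, 0, 0, 0, 0]

```text
clock: 13.47
eef_pos: [0.5345, 0.0399, 0.1721]
tool_rot: [0.737, 0.676, 0.0, 0.0]
ft_force: [-3.1, -0.5, 5.9]
grip_width: 0.0219
grasp_force: 58.8
```

move_arm:
  deltas:
    - [0, -3, 0, 0, 0, 0, 0]
    - [0, -5, 0, 0, 0, 0, 0]
    - [0, -5, 0, 0, 0, 0, 0]
    - [0, -5, 0, 0, 0, 0, 0]
    - [0, 0, 0, 0, 0, 0, 0]

```text
clock: 13.88
eef_pos: [0.5331, 0.0232, 0.1721]
tool_rot: [0.736, 0.677, 0.002, -0.001]
ft_force: [-3.2, 3.3, 5.9]
grip_width: 0.0217
grasp_force: 58.8
```

move_arm:
  deltas:
    - [0, -4, 0, 0, 0, 0, 0]
    - [0, -4, 0, 0, 0, 0, 0]
    - [0, -3, 0, 0, 0, 0, 0]
    - [0, 0, 0, 0, 0, 0, 0]

```text
clock: 14.22
eef_pos: [0.5322, 0.0131, 0.1721]
tool_rot: [0.736, 0.677, 0.002, -0.001]
ft_force: [-2.2, 6.7, 5.1]
grip_width: 0.0216
grasp_force: 58.8
```

move_arm:
  deltas:
    - [0, -2, 0, 0, 0, 0, 0]
    - [0, -2, 0, 0, 0, 0, 0]
    - [0, -2, 0, 0, 0, 0, 0]
    - [0, 0, 0, 0, 0, 0, 0]

```text
clock: 14.55
eef_pos: [0.5318, 0.0075, 0.1722]
tool_rot: [0.736, 0.677, 0.002, -0.002]
ft_force: [-2.4, 7.3, 5.4]
grip_width: 0.0217
grasp_force: 58.8
```

move_arm:
  deltas:
    - [0, -1, 0, 0, 0, 0, 0]
    - [0, -1, 0, 0, 0, 0, 0]
    - [0, -1, 0, 0, 0, 0, 0]
    - [0, 0, 0, 0, 0, 0, 0]

```text
clock: 14.88
eef_pos: [0.5316, 0.0051, 0.1721]
tool_rot: [0.736, 0.677, 0.003, -0.002]
ft_force: [-2.3, 9.1, 4.8]
grip_width: 0.0219
grasp_force: 58.8
```

move_arm:
  deltas:
    - [0, -1, 0, 0, 0, 0, 0]
    - [0, -1, 0, 0, 0, 0, 0]
    - [0, -1, 0, 0, 0, 0, 0]
    - [0, 0, 0, 0, 0, 0, 0]

```text
clock: 15.22
eef_pos: [0.5313, 0.0023, 0.1721]
tool_rot: [0.736, 0.677, 0.003, -0.002]
ft_force: [-1.4, 7.9, 4.8]
grip_width: 0.0218
grasp_force: 58.8
```

move_arm:
  deltas:
    - [0, -0.7, 0, 0, 0, 0, 0]
    - [0, -0.7, 0, 0, 0, 0, 0]
    - [0, 0, 0, 0, 0, 0, 0]

```text
clock: 15.47
eef_pos: [0.5312, 0.0009, 0.1722]
tool_rot: [0.736, 0.677, 0.003, -0.002]
ft_force: [-2.3, 8.5, 5.1]
grip_width: 0.0216
grasp_force: 58.8
```

Run:
```python
from h import *
goto([.531,0,.172],-3.98)
c=bot.calibration("wrist");im=bot.camera("wrist");cv2.imwrite("pics/w7.png",im)
s=bot.camera("side");cv2.imwrite("pics/side2.png",s)
cv2.imwrite("pics/w7c.png",np.hstack([cv2.resize(im[150:400,200:440],(480,500)),cv2.resize(s[150:250,295:355],(300,500),interpolation=2)]))
```

```text
eef [0.5312 0.0009 0.1722] toolx yaw -4.76 tilt z [ 0.001  0.007 -1.   ] F [-2.3  8.5  5.1] w 0.0216 gf 58.8 t 15.47
delta tool mm [-0.9 -0.2  0.2] rot z deg -0.78
```

View pics/w7c.png

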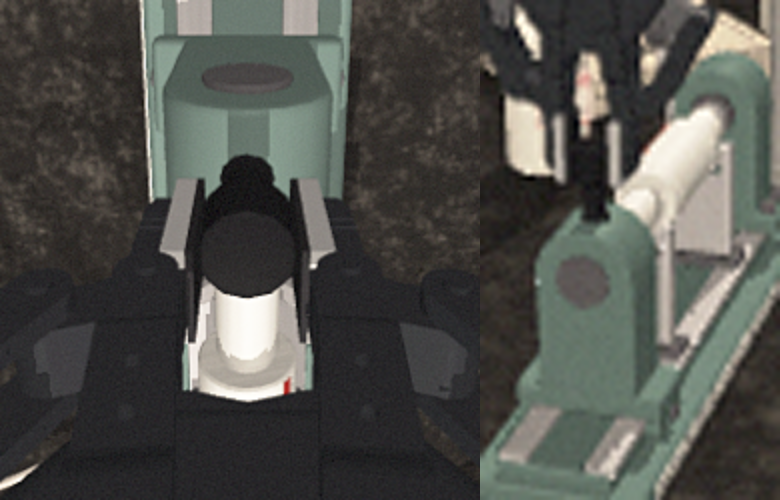

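move_arm:
  deltas:
    - [0, -0.7, 0, 0, 0, 0, 0]
    - [0, -0.7, 0, 0, 0, 0, 0]
    - [0, 0, 0, 0, 0, 0, 0]

```text
clock: 15.82
eef_pos: [0.5311, -0.0005, 0.1722]
tool_rot: [0.736, 0.677, 0.003, -0.002]
ft_force: [-2.4, 9.3, 5.5]
grip_width: 0.0217
grasp_force: 58.8
```

move_arm:
  deltas:
    - [0, -0.7, 0, 0, 0, 0, 0]
    - [0, -0.7, 0, 0, 0, 0, 0]
    - [0, 0, 0, 0, 0, 0, 0]

```text
clock: 16.07
eef_pos: [0.531, -0.0017, 0.1721]
tool_rot: [0.736, 0.677, 0.003, -0.002]
ft_force: [-0.8, 10.6, 4.3]
grip_width: 0.0217
grasp_force: 58.8
```

move_arm:
  deltas:
    - [0, -0.6, 0, 0, 0, 0, 0]
    - [0, -0.6, 0, 0, 0, 0, 0]
    - [0, 0, 0, 0, 0, 0, 0]

```text
clock: 16.32
eef_pos: [0.5309, -0.0026, 0.1722]
tool_rot: [0.736, 0.677, 0.003, -0.002]
ft_force: [-0.5, 10.3, 4.8]
grip_width: 0.0221
grasp_force: 58.8
```

move_arm:
  deltas:
    - [0, -0.6, 0, 0, 0, 0, 0]
    - [0, 0, 0, 0, 0, 0, 0]
    - [0, 0, 0, 0, 0, 0, 0]

```text
clock: 16.57
eef_pos: [0.5309, -0.0029, 0.1721]
tool_rot: [0.736, 0.677, 0.003, -0.003]
ft_force: [-2.5, 11.9, 5.9]
grip_width: 0.0219
grasp_force: 58.8
```

move_arm:
  deltas:
    - [0, -0.7, 0, 0, 0, 0, 0]
    - [0, 0, 0, 0, 0, 0, 0]
    - [0, 0, 0, 0, 0, 0, 0]

```text
clock: 16.82
eef_pos: [0.5309, -0.0031, 0.1721]
tool_rot: [0.736, 0.677, 0.004, -0.003]
ft_force: [-1.2, 13.1, 5.4]
grip_width: 0.0219
grasp_force: 58.8
```

move_arm:
  deltas:
    - [0, -0.6, 0, 0, 0, 0, 0]
    - [0, 0, 0, 0, 0, 0, 0]
    - [0, 0, 0, 0, 0, 0, 0]

```text
clock: 17.07
eef_pos: [0.5309, -0.0033, 0.1722]
tool_rot: [0.735, 0.678, 0.004, -0.003]
ft_force: [-1.6, 14.0, 5.9]
grip_width: 0.0222
grasp_force: 58.7
```

move_arm:
  deltas:
    - [0, -0.7, 0, 0, 0, 0, 0]
    - [0, -0.5, 0, 0, 0, 0, 0]
    - [0, 0, 0, 0, 0, 0, 0]
    - [0, 0, 0, 0, 0, 0, 0]

```text
clock: 17.4
eef_pos: [0.5308, -0.0035, 0.1721]
tool_rot: [0.735, 0.678, 0.005, -0.004]
ft_force: [-1.7, 16.4, 5.8]
grip_width: 0.0215
grasp_force: 58.7
```

move_arm:
  deltas:
    - [0, -0.7, 0, 0, 0, 0, 0]
    - [0, 0, 0, 0, 0, 0, 0]
    - [0, 0, 0, 0, 0, 0, 0]

```text
clock: 17.65
eef_pos: [0.5308, -0.0036, 0.1721]
tool_rot: [0.735, 0.678, 0.005, -0.004]
ft_force: [-0.6, 17.1, 5.0]
grip_width: 0.022
grasp_force: 58.7
```

move_arm:
  deltas:
    - [0, 1.2, 0, 0, 0, 0, 0]
    - [0, 1.2, 0, 0, 0, 0, 0]
    - [0, 0, 0, 0, 0, 0, 0]

```text
clock: 17.9
eef_pos: [0.5308, -0.0036, 0.1721]
tool_rot: [0.736, 0.677, 0.003, -0.002]
ft_force: [-1.4, 10.9, 5.1]
grip_width: 0.0217
grasp_force: 58.8
```

move_arm:
  deltas:
    - [0.8, 0, 0, 0, 0, 0, 0]
    - [0.8, 0, 0, 0, 0, 0, 0]
    - [0.8, 0, 0, 0, 0, 0, 0]
    - [0.8, 0, 0, 0, 0, 0, 0]
    - [0.8, 0, 0, 0, 0, 0, 0]

```text
clock: 18.32
eef_pos: [0.5307, -0.0082, 0.1708]
tool_rot: [0.737, 0.676, -0.0, 0.0]
ft_force: [0.1, 0.3, -0.5]
grip_width: 0.0682
grasp_force: 0.0
```

move_arm:
  deltas:
    - [0.8, 0, 0, -10, 0, 0, 0]
    - [0.8, 0, 0, -25, 0, 0, 0]
    - [0.8, 0, 0, -30, 0, 0, 0]
    - [0.8, -20, 0, -20, 0, 0, 0]
    - [0.8, -35, 0, 0, 0, 0, 0]
    - [0.8, -35, 0, 0, 0, 0, 0]
    - [0.8, -25, 0, 0, 0, 0, 0]
    - [0.8, 0, 0, 0, 0, 0, 0]
    - [0.8, 0, 0, 0, 0, 0, 0]
    - [0.8, 0, 0, 0, 0, 0, 0]

```text
clock: 19.15
eef_pos: [0.5208, -0.1223, 0.2562]
tool_rot: [0.737, 0.676, 0.0, -0.0]
ft_force: [0.6, 0.3, -0.6]
grip_width: 0.0682
grasp_force: 0.0
```

```bash
cat > look.py <<'E'
from h import *
import sys
goto([.519,-.128,.104],-3.98)
c=bot.calibration("wrist");im=bot.camera("wrist");cv2.imwrite(f"pics/{sys.argv[1]}.png",im)
p=[0.51939354,-0.12848338,-0.06940866]
u=np.array([np.sin(p[2]),-np.cos(p[2]),0]);h=np.array([p[0],p[1],0])
print("pred: mid top, ends top, tail tip,head",proj(c,[h+u*y+[0,0,z] for y,z in [(0,.134),(-.08,.127),(.08,.127),(-.071,.115),(.071,.115)]]).round(1).tolist())
# red pixels
b,g,r=[im[...,i].astype(int) for i in range(3)]
m=(r>90)&(r>1.8*g)&(r>1.8*b);ys,xs=np.nonzero(m)
k=(xs>260)&(xs<400)&(ys<330)
if k.sum(): 
  ys,xs=ys[k],xs[k];print("red",k.sum(),xs.mean(),ys.min(),ys.max());f=np.polyfit(ys,xs,1);print("fit",f)
  A=np.array([[f[0]*y+f[1],y] for y in (ys.min()+5,ys.max()-5)])
  # intersect rays with cylinder about the axis
  o,rr=ray(c,A);e3=np.array([0,0,1]);lat=np.cross(u,e3)
  for yc in (0,):
    for q in rr:
      oo=o-h-[0,0,.115];O=np.array([oo@lat,oo[2]]);D=np.array([q@lat,q[2]])
      a_,b_,c_=D@D,2*O@D,O@O-.019**2;dd=b_*b_-4*a_*c_
      if dd<0: print("ray misses cylinder by",(abs(O[0]*D[1]-O[1]*D[0])/np.sqrt(a_)-.019)*1000,"mm");continue
      t=(-b_-np.sqrt(dd))/2/a_;X=O+t*D;print("line angle deg from up toward +lat",np.degrees(np.arctan2(X[0],X[1])),"along",(oo+t*q)@u,"lat",lat.round(2))
E
python3 look.py w8
```

```text
eef [ 0.5208 -0.1223  0.2562] toolx yaw -4.93 tilt z [ 0.  0. -1.] F [ 0.6  0.3 -0.6] w 0.0682 gf 0.0 t 19.15
delta tool mm [ -5.9  -1.3 152.2] rot z deg -0.95
pred: mid top, ends top, tail tip,head [[322.4, 198.4], [320.7, 104.0], [323.9, 273.5], [321.0, 114.6], [323.7, 259.4]]
red 169 339.29585798816566 156 244
fit [-1.23195541e-02  3.41738191e+02]
line angle deg from up toward +lat -56.263062183939326 along -0.031518826866616084 lat [-1.    0.07  0.  ]
line angle deg from up toward +lat -50.762180044921344 along 0.042918682103923085 lat [-1.    0.07  0.  ]
```

View pics/w8.png

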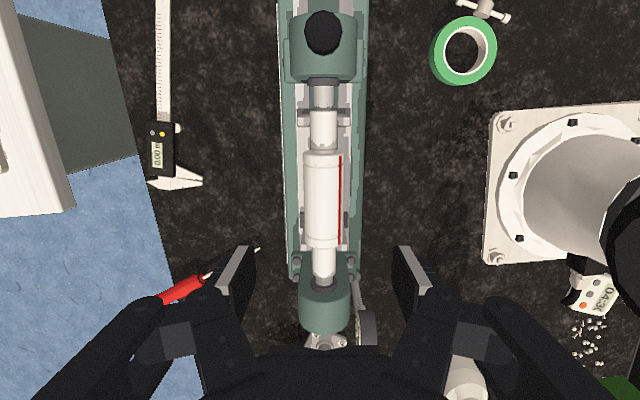

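move_arm:
  deltas:
    - [0.8, -6, -1, 20, 0, 0, 0]
    - [0.8, 0, 0, 35, 0, 0, 0]
    - [0.8, 0, 0, 35, 0, 0, 0]
    - [0.8, 0, 0, 30, 0, 0, 0]
    - [0.8, 0, 0, 20, 0, 0, 0]
    - [0.8, 0, 0, 12, 0, 0, 0]
    - [0.8, 0, 0, 0, 0, 0, 0]
    - [0.8, 0, 0, 0, 0, 0, 0]

```text
clock: 19.87
eef_pos: [0.5191, -0.1271, 0.1034]
tool_rot: [0.736, 0.677, -0.0, -0.001]
ft_force: [-0.4, -0.3, 0.5]
grip_width: 0.0685
grasp_force: 0.0
```

Run:
```python
from h import *
goto([.5196,-.128,.104],-4.75)
im=cv2.imread("pics/w8.png")
for r in (170,200,230): print(r,im[r,296:350].sum(1).tolist())
```

```text
eef [ 0.5191 -0.1271  0.1034] toolx yaw -4.79 tilt z [-0.002  0.001 -1.   ] F [-0.4 -0.3  0.5] w 0.0685 gf 0.0 t 19.87
delta tool mm [-0.9  0.6 -0.6] rot z deg -0.04
170 [423, 535, 660, 630, 632, 645, 629, 492, 488, 510, 550, 589, 612, 628, 654, 674, 681, 679, 682, 694, 698, 705, 704, 712, 717, 721, 722, 723, 724, 723, 720, 719, 717, 716, 715, 712, 709, 701, 706, 696, 691, 703, 643, 150, 204, 405, 621, 516, 436, 457, 473, 476, 475, 459]
200 [414, 433, 551, 657, 640, 648, 644, 595, 438, 509, 554, 588, 606, 640, 660, 669, 688, 684, 682, 695, 706, 709, 717, 720, 722, 726, 728, 727, 726, 727, 721, 725, 716, 717, 719, 712, 712, 700, 699, 694, 698, 679, 515, 158, 284, 478, 568, 461, 460, 473, 455, 462, 476, 500]
230 [294, 274, 421, 684, 643, 662, 613, 303, 369, 508, 549, 571, 599, 633, 651, 670, 689, 688, 688, 684, 706, 715, 714, 728, 726, 728, 728, 729, 725, 728, 725, 722, 718, 721, 714, 710, 703, 702, 699, 692, 705, 663, 254, 166, 401, 594, 482, 356, 383, 439, 455, 456, 442, 270]
```

move_arm:
  deltas:
    - [0, 0, 0, 0, 0, 0, 0]
    - [0, 0, 0, 0, 0, 0, 0]
    - [0, 0, 0, 0, 0, 0, 0]
    - [0, 0, 0, 0, 0, 0, 0]
    - [0, 0, 0, 0, 0, 0, 0]
    - [0, 0, 0, 0, 0, 0, 0]
    - [0, 0, 0, 0, 0, 0, 0]

```text
clock: 20.45
eef_pos: [0.5205, -0.1283, 0.1056]
tool_rot: [0.737, 0.676, 0.001, 0.001]
ft_force: [-0.2, 1.5, 6.0]
grip_width: 0.0363
grasp_force: 59.6
```

move_arm:
  deltas:
    - [0, 0, 0.77, 0, -4, 0, 0]
    - [0, 0, 0.77, 0, -4, 0, 0]
    - [0, 0, 0.77, 0, -4, 0, 0]
    - [0, 0, 0, 0, 0, 0, 0]

```text
clock: 20.78
eef_pos: [0.5222, -0.1284, 0.1059]
tool_rot: [0.732, 0.672, 0.074, 0.08]
ft_force: [3.2, 1.2, 0.0]
grip_width: 0.0364
grasp_force: 61.1
```

move_arm:
  deltas:
    - [0, 0, 0.96, -0.05, -5, 0, 0]
    - [0, 0, 0.96, -0.05, -5, 0, 0]
    - [0, 0, 0.96, -0.05, -5, 0, 0]
    - [0, 0, 0.96, -0.05, -5, 0, 0]
    - [0, 0, 0, 0, 0, 0, 0]
    - [0, 0, 0, 0, 0, 0, 0]

```text
clock: 21.28
eef_pos: [0.5252, -0.1286, 0.1069]
tool_rot: [0.708, 0.65, 0.188, 0.204]
ft_force: [-7.8, 2.8, 10.5]
grip_width: 0.0361
grasp_force: 64.1
```

```bash
cat > ang.py <<'E'
from h import *
o=bot.get_obs();M=R.from_quat(o["tool_rot"]).as_matrix()
print("tilt deg",np.degrees(np.arctan2(M[0,2],-M[2,2])),"grasp pt",o["eef_pos"]-M[:,2]*.011,"F",o["ft_force"].round(1),o["ft_torque"].round(2),"j",o["joint_pos"].round(2),o["clock"])
E
python3 ang.py; python3 look.py w9
```

```text
tilt deg 32.07156706590885 grasp pt [ 0.51939889 -0.12809547  0.1162158 ] F [-7.8  2.8 10.5] [0.41 0.54 0.29] j [-0.3   0.13 -0.71  0.18  0.12  1.39] 21.2833
eef [ 0.5252 -0.1286  0.1069] toolx yaw -4.88 tilt z [ 0.53  -0.045 -0.847] F [-7.8  2.8 10.5] w 0.0361 gf 64.1 t 21.28
delta tool mm [ 0.1 -6.8 -0.9] rot z deg -0.9
pred: mid top, ends top, tail tip,head [[346.9, 292.4], [337.3, 89.0], [337.1, 415.1], [320.0, 114.1], [324.6, 385.5]]
red 561 357.8288770053476 204 329
fit [-3.71399491e-02  3.67667190e+02]
line angle deg from up toward +lat -21.098390108846473 along -0.03513110212901846 lat [-1.    0.07  0.  ]
line angle deg from up toward +lat -17.80978972115664 along 0.019529972445328267 lat [-1.    0.07  0.  ]
```

move_arm:
  deltas:
    - [0, 0, 0.9, -1, -5, 0, 0]
    - [0, 0, 0.9, -1, -5, 0, 0]
    - [0, 0, 0.9, -1, -5, 0, 0]
    - [0, 0, 0, -1, 0, 0, 0]
    - [0, 0, 0, 0, 0, 0, 0]

```text
clock: 21.75
eef_pos: [0.5261, -0.1286, 0.1093]
tool_rot: [0.676, 0.621, 0.269, 0.292]
ft_force: [14.1, 0.9, -10.1]
grip_width: 0.0359
grasp_force: 74.2
```

```bash
python3 ang.py; python3 look.py w10
python3 - <<'E'
import cv2
im=cv2.imread("pics/w10.png")
for r in (200,230,260): print(r,im[r,260:400].sum(1).tolist())
E
```

```text
tilt deg 46.67129832657442 grasp pt [ 0.51811161 -0.12790793  0.11685283] F [ 14.1   0.9 -10.1] [0.31 0.55 0.28] j [-0.34  0.15 -0.95 -0.33  0.19  1.39] 21.75
eef [ 0.5261 -0.1286  0.1093] toolx yaw -4.83 tilt z [ 0.726 -0.061 -0.685] F [ 14.1   0.9 -10.1] w 0.0359 gf 74.2 t 21.75
delta tool mm [-0.  -8.8 -1.5] rot z deg -0.85
pred: mid top, ends top, tail tip,head [[355.1, 286.4], [344.4, 89.6], [341.0, 409.0], [320.8, 114.2], [324.4, 383.3]]
red 580 357.22241379310344 204 329
fit [-3.49150997e-02  3.66458120e+02]
line angle deg from up toward +lat -4.3114084230446785 along -0.03504506247441085 lat [-1.    0.07  0.  ]
line angle deg from up toward +lat -2.5121111295077707 along 0.020382495405400696 lat [-1.    0.07  0.  ]
200 [505, 515, 515, 502, 503, 502, 505, 505, 508, 523, 511, 434, 469, 445, 320, 326, 334, 283, 222, 354, 506, 527, 530, 530, 530, 532, 535, 536, 545, 541, 551, 531, 522, 535, 533, 537, 539, 550, 549, 540, 543, 545, 540, 545, 554, 549, 533, 541, 539, 539, 538, 541, 541, 526, 531, 532, 530, 529, 553, 548, 554, 547, 545, 551, 551, 556, 558, 550, 541, 544, 551, 542, 55
[... 1040 characters left out ...]
]
260 [171, 164, 175, 164, 160, 135, 246, 479, 461, 460, 452, 448, 446, 462, 452, 462, 467, 456, 219, 81, 95, 83, 196, 481, 527, 503, 527, 515, 530, 556, 549, 571, 573, 596, 611, 615, 641, 653, 646, 652, 651, 653, 663, 669, 677, 683, 686, 692, 700, 697, 702, 707, 709, 705, 711, 712, 723, 720, 726, 726, 733, 734, 735, 737, 739, 742, 742, 744, 745, 745, 745, 749, 756, 754, 634, 641, 646, 646, 652, 640, 650, 655, 657, 653, 649, 648, 655, 654, 650, 657, 648, 645, 645, 661, 615, 359, 208, 245, 234, 193, 425, 644, 629, 585, 390, 48, 101, 93, 206, 391, 477, 453, 457, 453, 459, 445, 458, 448, 467, 468, 369, 98, 180, 166, 151, 166, 150, 174, 176, 164, 164, 106, 546, 754, 717, 591, 583, 621, 752, 688]
```

move_arm:
  deltas:
    - [0, 0, 0, 1.2, 0, 0, 0]
    - [0, 0, 0, 1, 0, 0, 0]
    - [0, 0, 0, 0, 0, 0, 0]

```text
clock: 22.05
eef_pos: [0.5269, -0.1287, 0.1087]
tool_rot: [0.676, 0.621, 0.269, 0.292]
ft_force: [-2.0, 2.9, 2.9]
grip_width: 0.0362
grasp_force: 76.7
```

```bash
cat > tang.py <<'E'
from h import *
import sys
o=bot.get_obs();M=R.from_quat(o["tool_rot"]).as_matrix();e=o["eef_pos"];tilt=np.degrees(np.arctan2(M[0,2],-M[2,2]))
c=bot.calibration("wrist");im=bot.camera("wrist");cv2.imwrite(f"pics/{sys.argv[1]}.png",im)
print("tilt",tilt,"F",o["ft_force"].round(1),"Faxial",o["ft_force"]@M[:,2],"t",o["clock"])
# grid: tool-frame axis (y0,za): silhouette columns and line angle, rows 215..255
P,_=ray(c,[(320,200)])
b,g,r=[im[...,i].astype(float) for i in range(3)]
for row in (210,220,230,240):
    red=[x for x in range(300,400) if r[row,x]>70 and r[row,x]>1.7*g[row,x] and r[row,x]>1.7*b[row,x]]
    if not red: continue
    xm=np.mean(red);br=im[row].sum(1).astype(int)
    L=next((x for x in range(int(xm)-20,200,-1) if br[x]<400),0)
    Rr=next((x for x in range(red[-1]+3,420) if br[x]<400),0)
    p,q=ray(c,[(L+1,row),(xm,row),(Rr-.5,row)]);O=(p-e)@M*1000;D=q@M
    O2=O[1:];res=[]
    # axis from both silhouettes: bisector of tangent rays, distance 19/sin(half)
    d=D[:,1:]/np.linalg.norm(D[:,1:],axis=1)[:,None];bi=d[0]+d[2];bi/=np.linalg.norm(bi)
    half=np.arccos(d[0]@d[2])/2;C=O2+bi*19/np.sin(half)
    for name,A in (("silh",C),("nom",np.array([0,-11.])),("mix",np.array([C[0],-11]))):
        w=O2-A;bq=w@d[1];cq=w@w-361
        if bq*bq<cq: continue
        X=w+(-bq-np.sqrt(bq*bq-cq))*d[1]
        res.append((name,A.round(1).tolist(),round(np.degrees(np.arctan2(X[0],-X[1])),1),"world",round(np.degrees(np.arctan2(X[0],-X[1]))-tilt,1)))
    print(row,L,round(xm,1),Rr,res)
E
python3 tang.py w11
```

```text
tilt 46.697326304063566 F [-2.   2.9  2.9] Faxial -3.5700809764736654 t 22.05
210 279 359.0 367 [('silh', [-0.2, -7.4], np.float64(48.9), 'world', np.float64(2.2)), ('nom', [0.0, -11.0], np.float64(45.3), 'world', np.float64(-1.4)), ('mix', [-0.2, -11.0], np.float64(46.5), 'world', np.float64(-0.2))]
220 280 359.0 367 [('silh', [-0.0, -7.3], np.float64(48.6), 'world', np.float64(1.9)), ('nom', [0.0, -11.0], np.float64(46.1), 'world', np.float64(-0.6)), ('mix', [-0.0, -11.0], np.float64(46.2), 'world', np.float64(-0.5))]
230 280 359.0 366 [('silh', [-0.2, -7.2], np.float64(50.8), 'world', np.float64(4.1)), ('nom', [0.0, -11.0], np.float64(46.8), 'world', np.float64(0.1)), ('mix', [-0.2, -11.0], np.float64(48.1), 'world', np.float64(1.4))]
240 280 358.0 366 [('silh', [-0.2, -8.5], np.float64(48.4), 'world', np.float64(1.7)), ('nom', [0.0, -11.0], np.float64(45.6), 'world', np.float64(-1.1)), ('mix', [-0.2, -11.0], np.float64(46.8), 'world', np.float64(0.1))]
```

move_arm:
  deltas:
    - [0, 0, 0.4, -0.4, -2, 0, 0]
    - [0, 0, 0, 0, 0, 0, 0]
    - [0, 0, 0, 0, 0, 0, 0]

```text
clock: 22.35
eef_pos: [0.5268, -0.1288, 0.1091]
tool_rot: [0.671, 0.616, 0.28, 0.304]
ft_force: [1.1, 1.5, 0.5]
grip_width: 0.0358
grasp_force: 75.8
```

move_arm:
  deltas:
    - [0.6, 0, 0, 0, 0, 0, 0]
    - [0.6, 0, 0, 0, 0, 0, 0]
    - [0.6, 0, 0, 0, 0, 0, 0]
    - [0.6, 0, 0, 0, 0, 0, 0]
    - [0.6, 0, 0, 0, 0, 0, 0]
    - [0.6, 0, 0, 0, 0, 0, 0]

```text
clock: 22.85
eef_pos: [0.5263, -0.1291, 0.109]
tool_rot: [0.671, 0.616, 0.279, 0.304]
ft_force: [1.0, -0.3, 0.2]
grip_width: 0.0513
grasp_force: 0.0
```

move_arm:
  deltas:
    - [0.6, 0, 0, -10, 0, 0, 0]
    - [0.6, 0, 0, -25, 0, 0, 0]
    - [0.6, 0, 0, -35, 0, 0, 0]
    - [0.6, 0, 0, -40, 0, 0, 0]
    - [0.6, 0, 0, -40, 0, 0, 0]
    - [0.6, 0, 0, -10, 7, 0, 0]
    - [0.6, 0, 0, 0, 7, 0, 0]
    - [0.6, 0, 0, 0, 7, 0, 0]
    - [0.6, 0, 0, 0, 7, 0, 0]
    - [0.6, 0, 0, 0, 7, 0, 0]

```text
clock: 23.68
eef_pos: [0.4091, -0.1194, 0.2145]
tool_rot: [0.73, 0.67, 0.09, 0.099]
ft_force: [0.6, -1.0, -0.2]
grip_width: 0.051
grasp_force: 0.0
```

move_arm:
  deltas:
    - [0.6, 0, 0, 0, 7, 0, 0]
    - [0.6, 0, 0, 0, 6.5, 0, 0]
    - [0.6, 0, 0, 0, 0, 0, 0]
    - [0.6, 0, 0, 0, 0, 0, 0]

```text
clock: 24.02
eef_pos: [0.41, -0.1191, 0.2108]
tool_rot: [0.737, 0.676, 0.011, 0.011]
ft_force: [-0.6, 0.4, -0.3]
grip_width: 0.0512
grasp_force: 0.0
```

```bash
python3 ang.py
python3 - <<'E'
from h import *
goto([.5195,-.150,.26],-4.75)
E
```

```text
tilt deg 1.8340296546548482 grasp pt [ 0.40967524 -0.11910213  0.22183267] F [-0.6  0.4 -0.3] [-0.07  0.07  0.07] j [-0.29  0.09 -0.26  1.2   0.01  1.37] 24.0167
eef [ 0.41   -0.1191  0.2108] toolx yaw -4.88 tilt z [ 0.032 -0.002 -0.999] F [-0.6  0.4 -0.3] w 0.0512 gf 0.0 t 24.02
delta tool mm [-21.4 113.2 -45.6] rot z deg -0.13
```

move_arm:
  deltas:
    - [0.6, -5, 25, 0, 1.8, 0, 0]
    - [0.6, -10, 35, 0, 0, 0, 0]
    - [0.6, -10, 35, 5, 0, 0, 0]
    - [0.6, -5, 18, 10, 0, 0, 0]
    - [0.6, 0, 0, 0, 0, 0, 0]
    - [0.6, 0, 0, 0, 0, 0, 0]
    - [0.6, 0, 0, 0, 0, 0, 0]

```text
clock: 24.6
eef_pos: [0.5173, -0.1585, 0.1987]
tool_rot: [0.737, 0.676, 0.001, 0.001]
ft_force: [-0.7, -0.4, -0.4]
grip_width: 0.0508
grasp_force: 0.0
```

```bash
cat > fin.py <<'E'
from h import *
import sys
goto([.5205,-.150,.195],-4.75)
c=bot.calibration("wrist");im=bot.camera("wrist");cv2.imwrite(f"pics/{sys.argv[1]}.png",im)
p=[0.51939354,-0.12848338,-0.06940866]
u=np.array([np.sin(p[2]),-np.cos(p[2]),0]);h=np.array([p[0],p[1],0])
print("pred mid, ends of body",proj(c,[h+u*y+[0,0,.134] for y in (0,-.044,.044)]).round(1).tolist(),"cam",np.round(c["position"],4))
b,g,r=[im[...,i].astype(float) for i in range(3)]
e=np.array([.083,.9965,0])*-1;lat=np.array([.9965,-.083,0]);A=[]
m=(r>80)&(r>1.7*g)&(r>1.7*b);m[:,:260]=0;m[:,390:]=0;ys,xs=np.nonzero(m);print("red n",len(xs),xs.mean() if len(xs) else 0,(ys.min(),ys.max()) if len(ys) else 0)
for row in range(int(ys.min())+8,min(int(ys.max())-5,330),8):
    x=xs[ys==row]
    if len(x)==0: continue
    xm=x.mean();s=im[row].sum(1).astype(int)
    if len(sys.argv)>2 and row%16<8: print(row,xm,s[280:370].tolist())
E
python3 fin.py w12 v
```

```text
eef [ 0.5173 -0.1585  0.1987] toolx yaw -4.96 tilt z [ 0.002  0.001 -1.   ] F [-0.7 -0.4 -0.4] w 0.0508 gf 0.0 t 24.6
delta tool mm [8.7 2.5 3.8] rot z deg -0.21
pred mid, ends of body [[322.6, 172.5], [321.3, 104.0], [323.8, 233.0]] cam [ 0.5231 -0.0835  0.3333]
red n 549 323.22222222222223 (np.int64(116), np.int64(237))
132 323.0 [429, 428, 432, 437, 430, 426, 435, 429, 428, 416, 462, 660, 665, 655, 650, 664, 631, 400, 496, 526, 555, 580, 609, 635, 644, 655, 661, 676, 687, 688, 700, 703, 710, 716, 717, 720, 728, 723, 733, 755, 745, 208, 282, 290, 251, 375, 650, 761, 744, 742, 745, 744, 732, 731, 720, 727, 719, 717, 711, 703, 704, 696, 697, 694, 677, 670, 655, 636, 596, 548, 497, 455, 471, 483, 473, 559, 625, 268, 342, 433, 425, 426, 428, 428, 431, 434, 401, 313, 317, 308]
148 323.0 [430, 418, 433, 427, 426, 437, 433, 426, 434, 423, 411, 452, 695, 656, 655, 657, 631, 496, 471, 517, 557, 583, 593, 622, 651, 651, 666, 675, 681, 687, 700, 705, 708, 707, 710, 719, 714, 723, 725, 747, 743, 352, 262, 292, 250, 370, 642, 757, 736, 739, 738, 735, 724, 724, 715, 720, 714, 713, 705, 699, 698,
[... 1750 characters left out ...]
241, 298, 293, 377, 646, 757, 737, 742, 742, 730, 728, 722, 721, 719, 712, 710, 708, 706, 694, 696, 681, 663, 652, 632, 606, 564, 485, 239, 223, 250, 258, 367, 410, 307, 310, 309, 310, 313, 316, 310, 307, 299, 312, 320, 306, 316, 281, 146]
228 323.5 [305, 375, 420, 430, 425, 433, 422, 285, 312, 301, 300, 317, 305, 314, 399, 483, 338, 363, 379, 389, 509, 544, 566, 600, 615, 641, 652, 658, 674, 685, 693, 693, 690, 677, 682, 663, 649, 659, 662, 659, 672, 523, 253, 290, 294, 309, 498, 691, 660, 654, 676, 682, 690, 690, 703, 714, 705, 719, 718, 714, 697, 685, 681, 660, 659, 632, 590, 547, 466, 372, 370, 378, 456, 445, 263, 301, 304, 308, 305, 300, 315, 310, 319, 303, 312, 307, 301, 284, 221, 189]
```

```bash
cat > sil.py <<'E'
from h import *
c=bot.calibration("wrist")
u=np.array([.0825,.9966,0]);l=np.array([.9966,-.0825,0]);z=np.array([0,0,1.])
for L,x,Rr,row in [(299.4,323.4,348.5,212),(299.5,323.4,348.4,228),(298.3,323.2,349.6,180)]:
    p,q=ray(c,[(L,row),(x,row),(Rr,row)]);d=np.c_[q@l,q@z];d/=np.linalg.norm(d,axis=1)[:,None]
    bi=d[0]+d[2];bi/=np.linalg.norm(bi);half=np.arccos(d[0]@d[2])/2
    O=np.array([p@l,p@z]);C=O+bi*19e-3/np.sin(half);C2=O+bi*(O[1]-.115)/-bi[1]
    for A in (C,C2):
        w=O-A;b=w@d[1];X=w+(-b-np.sqrt(b*b-w@w+.019**2))*d[1];print(A.round(4),np.degrees(np.arctan2(X[0],X[1])).round(2))
E
python3 sil.py
```

```text
[0.5293 0.1113] -1.45
[0.5293 0.115 ] -1.43
[0.5293 0.1141] -1.44
[0.5293 0.115 ] -1.43
[0.5294 0.1137] -1.83
[0.5294 0.115 ] -1.82
```

```bash
python3 - <<'E'
import cv2
im=cv2.imread("pics/w12.png");s=im.sum(2)
print("col305",[(y,int(s[y,305])) for y in list(range(95,125,2))+list(range(225,262,2))])
print("col318",s[20:70:2,318].tolist(),s[240:300:2,318].tolist())
s=cv2.imread("pics/w8.png").sum(2).astype(int);print("w8 col310",[(y,int(s[y,308])) for y in list(range(140,166,2))+list(range(234,256,2))])
E
python3 - <<'E'
import sys;sys.path.insert(0,'.')
from h import *
c=bot.calibration("wrist")
u=np.array([-.0825,-.9966,0]);h=np.array([.5194,-.1285,0])
print(proj(c,[h+u*y+[0,0,z] for y,z in [(-.044,.134),(.044,.134),(-.08,.127),(.08,.127)]]))
E
```

```text
col305 [(95, 647), (97, 647), (99, 651), (101, 655), (103, 653), (105, 431), (107, 470), (109, 456), (111, 460), (113, 498), (115, 648), (117, 660), (119, 657), (121, 661), (123, 669), (225, 553), (227, 643), (229, 635), (231, 636), (233, 611), (235, 606), (237, 542), (239, 554), (241, 546), (243, 457), (245, 372), (247, 231), (249, 240), (251, 246), (253, 249), (255, 225), (257, 244), (259, 233), (261, 232)]
col318 [609, 611, 604, 612, 606, 605, 605, 603, 601, 605, 609, 596, 614, 595, 519, 347, 330, 622, 727, 713, 714, 715, 718, 714, 718] [634, 715, 713, 714, 714, 713, 716, 712, 712, 711, 710, 715, 715, 709, 715, 711, 710, 718, 614, 434, 425, 425, 420, 410, 182, 211, 226, 220, 227, 236]
w8 col310 [(140, 459), (142, 454), (144, 453), (146, 443), (148, 634), (150, 510), (152, 450), (154, 479), (156, 613), (158, 629), (160, 620), (162, 600), (164, 634), (234, 603), (236, 471), (238, 566), (240, 586), (242, 596), (244, 584), (246, 523), (248, 534), (250, 428), (252, 211), (254, 246)]
[[321.90090142 104.07462882]
 [322.63592319 232.8836054 ]
 [321.5623751   43.67976314]
 [322.86323051 272.00483485]]
```

```bash
python3 -c "
from workcell import bot
print(bot.job_done())"
```

```text
the job is handed in; nothing more can be done
None
```

The roller is mounted between the centres: I pushed the tailstock to about 17 N. Its red line measured within about 2° of straight up, and the job was handed in at about 25 s. I viewed 12 pictures, two over the limit of 10.

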